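# Hang the tall sample tube in the ring stand

## Robot

A 6-joint arm with a two-finger parallel gripper is mounted at the origin on the work surface. World frame = base frame: x ahead of the robot, y to its left, z up, the work surface at z = 0. Lengths are in mm, angles in rad, forces in N, time in s.
With the tool pointing down it reaches from about 350 to 875 mm from the base axis. Payload 4.2 kg.
Tool frame: the origin (TCP) lies midway between the tips of the shut fingers; the grasp point (between the pads) lies 19 mm behind it; z points along the fingers, y is the line along which they close (so a half turn about z gives the same grasp; the last joint's range is limited). The gripper opens to 85 mm and grips with 20 to 120 N. Pads are 22 mm wide; open, the fingers measure 114 mm over their backs; the gripper's body (76 mm by 85 mm) begins 54 mm behind the grasp point. The pads swing forward as they close: fully open they stand 13 mm farther back than shut.
Start: joints at [-0.892, 0.385, 0.008, 0, -1.194, -0.259], TCP at [254.749, -570.703, 231.312] pointing down, gripper open.
Joint ranges: [-3.14, 3.14], [-1.21, 2.06], [-1.07, 1.41], [-3.16, 2.05], [-2.99, -0.16], [-3.1, 3.1]. Speed limits (rad/s): [2.79, 2.79, 3.14, 3.14, 3.14, 3.14].

## Interface

Orientations are given as a unit quaternion [x, y, z, w].
In Python, from bench import read_state, get_image, job_done gives the robot as it stands.
- The arm moves only by the tool servo_tool, never from a script. Its arguments are lists of equal length, an entry for each row: "rotation": the turn, a rotation vector about the world's x, y, z scaled (see below), a list of three; "slide": the shift along the world's x, y, z scaled (see below), a list of three; "grip": the opening, from -1 (shut) to 1 (fully open). In form: {"rotation": [[rx, ry, rz], ...], "slide": [[tx, ty, tz], ...], "grip": [grip, ...]}. A call has 1 to 8 rows; each row is the pose to reach, as a shift and turn from the pose commanded when the call began, turning the shorter way round; what a row does not reach only later rows make up. The controller multiplies each number of a shift by 0.2 m and each number of a turn by 360 degrees. A row lasts 1/8 s, in which the tool goes at most 62.5 mm and 10.7 degrees, less where a joint would pass 70% of its speed; a pose out of reach is approached as far as the arm can. A call with a number of a shift or a turn outside -1 to 1 is refused whole. A call with a gripper value outside its range is refused whole. The fingers move at their own pace and stop on an object; the grip force is fixed at half the most. Time passes only in rows, so rows that repeat a pose let the fingers close. It gives the time, the measured TCP pose, the force, the opening and the grip force at its end, in the units of the state.
- read_state(): the state, without advancing time (a new reading comes with each control period).
- get_image(name): name is "scene" or "top" or "wrist"; returns a dict with "image" (384x512x3 uint8, red, green, blue), "depth" (384x512 float32, mm along the optical axis (not along the pixel's ray), 0 where there is no reading), "camera_matrix" (3x3 intrinsics, pixels), "rvec" (rotation vector, rad) and "tvec" (3), from world to camera coordinates, as OpenCV has them; the wrist camera has in their place "hand_eye" (4x4, takes a point from camera to tool coordinates, whose origin is the TCP and whose axes are the flange's). Camera axes: x right, y down, z forward; pixel columns grow to the right and rows downward; lengths in mm; the calibration is good to about 2 mm. A picture is of the moment at which its call begins: read the wrist's pose just before it.
- job_done(): hands the job in; it is judged then, once.
The state is a dict: "clock": time; "joints": joint angles; "joint_vel": joint speeds; "joint_efforts": joint torques, N m; "position": TCP position; "ee_rot": TCP orientation; "contact_force": force on the tool from outside, world axes, zero at the start; "wrist_torque": the same for the moment, N m; "gripper_width": finger opening in mm; "grasp_force": force on a finger pad.
Only numpy, scipy, OpenCV 4.12 (cv2) and the standard library are available. Lean on these libraries where they do the work, as an engineer would, in place of code of your own. Each camera call takes 0.05 s, during which the arm holds its last target. There are 200 camera calls.

## Task

Lift the tall capped tube out of the rack and lower it upright through the rings of the stand, feeling it past the middle ring, which sits a little off centre, until the last and smallest ring stops it. Press it down lightly against that ring so that its spring just gives (about 5 N), never forcing the tube against any ring (15 N is too much), then let go and leave it standing there. Do not disturb the other things.

Things in the scene. Friction and masses are not known exactly. Their poses are not given: they have to be found in the camera images.
- rack: Blue plastic tube rack, fixed, 64 x 196 x 66 mm: a 6 mm floor and a perforated deck at 60 to 66 mm height with three 33 mm holes in a row along its y axis at y = -60, 0 and +60 mm. Origin: centre of its underside; z up. One tube stands on the floor in each hole.
- tall_tube: The tall white tube with a ribbed screw cap, to be moved; the only tall one of three, in any hole. Body 30 mm diameter from 0 to 100 mm, flat bottom with 0.7 mm edge break; cap 36 mm diameter from 100 to 125 mm. About 60 g. Origin: centre of its flat bottom; z up the tube. Grip the cap about 113 mm above the origin, closing across the row of holes (along the rack's x axis).
- short_tube_a: A short tube of the same kind in another hole of the rack (30 mm diameter, cap 36 mm, 85 mm tall). Origin: centre of its bottom. Leave it in the rack.
- short_tube_b: The other short tube, like short_tube_a. Leave it in the rack.
- stand: Ring stand, fixed: white base plate 110 x 170 x 12 mm, a steel post 12 mm thick and 120 mm tall at its y = +62 mm, and on it three level aluminium rings one above another, each on an arm from the +y side, their holes shrinking downwards. Origin: on the axis of the row of rings, at table height; z up.
- top_ring (a point): On the stand's axis at the top face of the TOP ring: hole 44 mm, outside 58 mm, from 102 to 110 mm height, centred, rigid. Axes as the stand's.
- middle_nominal (a point): Point of the stand's axis, 88 mm high, level with the top face of the MIDDLE ring: hole 33 mm, outside 48 mm, 8 mm thick. The ring itself is clamped off this point by up to 3.5 mm along each of the stand's x and y (not measured, new every time), so a tube lowered on the axis often catches on its rim. It gives downwards on a spring, 3 N/mm, up to 6 mm, then is solid.
- last_nominal (a point): Point of the stand's axis at 46 mm height, mid-range of the top face of the LAST ring: hole 22 mm, outside 44 mm, 8 mm thick, centred, too small for the tube. The ring itself is clamped up to 10 mm above or below this point (top face 36 to 56 mm high, not measured). It gives downwards on a spring, 3 N/mm, up to 6 mm, then is solid.
- timer: Sand-glass timer standing between the task's things: two blue discs 52 mm wide, 90 mm tall. Origin: centre of its underside. Bystander.
- bowl: White ceramic bowl, 116 mm wide, 45 mm tall. Origin: centre of its underside. Bystander.
- reagent: Amber bottle, 60 mm wide, 130 mm tall. Origin: centre of its underside. Bystander.
- forceps: Steel forceps lying flat, 130 mm long, 5 mm thick. Origin: middle of their underside. Bystander.
- slide_box: Cardboard slide box 85 x 60 x 32 mm. Origin: centre of its underside. Bystander.
- gel_pot: White pot 54 mm wide, 40 mm tall. Origin: centre of its underside. Bystander.
Things that resemble listed ones, but are neither listed nor needed, are in the scene too. Leave any brown or yellow look-alike of the tall_tube alone.

How it is judged:
By the outcome, as a careful person would: the job done as asked, in the order asked, and still so for the second after the job is handed in, with the robot touching nothing.
It also fails if it takes over 72 s, if anything falls off the work surface, if the arm or the gripper's body presses on something with over 40 N, if the wrist force passes 120 N, or if a joint passes its speed limit or range.

## Working session

There is one attempt and no reset: what is moved stays moved. The work goes in short steps, Python scripts to look and compute and a tool call to move; the robot and the scene stay as the last step left them, time stands still between calls to the robot, and variables do not carry over. Pictures are saved under pics/ and viewed, at most 10 in all, crops included, and the job is handed in when it is done.

Besides the shell and the picture viewer there is one more tool, called after "Call:" as a command line: name --argument value ..., lists and objects as JSON in quotes. servo_tool: Moves the arm, as the interface text tells. Shifts and turns lie within -1 to 1; 1 stands for 0.2 m of shift or 360 degrees of turn. Its arguments: {"type":"object","properties":{"rotation":{"type":"array","items":{"type":"array","items":{"type":"number","minimum":-1,"maximum":1}}},"slide":{"type":"array","items":{"type":"array","items":{"type":"number","minimum":-1,"maximum":1}}},"grip":{"type":"array","items":{"type":"number"}}},"required":["rotation","slide","grip"]}

```bash
mkdir -p pics
cat > h.py <<'E'
import numpy as np, cv2, pickle
from bench import read_state, get_image, job_done
def pts(d):
    "world xyz per pixel from depth (fixed cams)"
    K=d["camera_matrix"];R=cv2.Rodrigues(np.array(d["rvec"],float))[0];t=np.array(d["tvec"],float).ravel()
    v,u=np.mgrid[:384,:512];z=d["depth"].astype(float)
    c=np.stack([(u-K[0][2])/K[0][0]*z,(v-K[1][2])/K[1][1]*z,z],-1)
    return (c-t)@R
def save(d,n): cv2.imwrite(n,d["image"][:,:,::-1])
E
python3 - <<'E'
from h import *
print(read_state())
D={}
for n in("scene","top"):
    d=D[n]=get_image(n);R=cv2.Rodrigues(np.array(d["rvec"],float))[0];print(n,d["camera_matrix"],-R.T@np.array(d["tvec"]).ravel(),R[2])
pickle.dump(D,open("d.pkl","wb"))
im=np.hstack([cv2.resize(D[n]["image"],(400,300)) for n in D])
cv2.imwrite("pics/a.png",D["scene"]["image"][:,:,::-1]);cv2.imwrite("pics/b.png",D["top"]["image"][:,:,::-1])
E
```

```text
{'clock': 0.0, 'joints': array([-8.92385398e-01,  3.85588709e-01,  6.60380772e-03, -5.24269176e-04,
       -1.19398666e+00, -2.58630016e-01]), 'joint_vel': array([ 1.06852377e-03, -1.77588880e-04, -8.63186990e-05, -1.70611102e-03,
        1.87886719e-03,  2.77582406e-03]), 'joint_efforts': array([ 5.54993640e-04, -3.92286837e+01,  1.88393050e+01,  4.18616027e+00,
       -4.77977112e-03, -9.92802342e-06]), 'position': array([ 254.52339346, -570.17862952,  230.1898055 ]), 'ee_rot': array([-2.08258035e-01,  9.78073284e-01,  1.08043151e-03, -2.73747612e-04]), 'contact_force': array([-0.31991362,  1.00257646, -0.59844208]), 'wrist_torque': array([ 0.02078782, -0.01441747, -0.02050733]), 'grasp_force': 0.0, 'gripper_width': 85.30267588721985}
scene [[435.40254691   0.         252.61014076]
 [  0.         435.40254691 198.89897803]
 [  0.           0.           1.        ]] [921.35889341 569.26157159 712.63532168] [-0.36178309 -0.63129984 -0.68598361]
top [[393.41473517   0.         258.4367573 ]
 [  0.         393.41473517 194.63062881]
 [  0.           0.           1.        ]] [ 529.24564031   33.812051   1144.25837989] [ 0.08079135 -0.03004062 -0.99627823]
```

View pics/a.png

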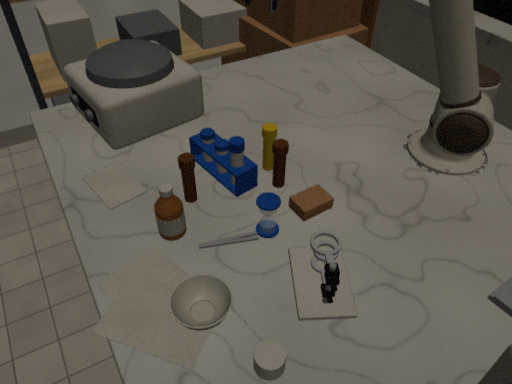

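View pics/b.png

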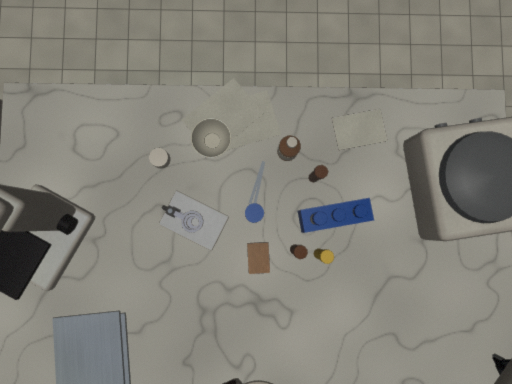

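Scene view: the rack is at (222,160) with three blue-capped tubes, the one at (237,148) looking tallest. The stand is at (322,270), with the timer at (267,215). Top view: rack at (336,215), with caps at (320,218), (340,214) and (360,211), and stand rings at (192,221).

Possible confusions: blue caps at scene (208,138), (222,150) and (237,148), brown tubes at (188,178) and (280,163), and a yellow tube at (269,147). I choose (237,148) and will check it by height and in a close crop.

Run:
```python
from h import *
D=pickle.load(open("d.pkl","rb"))
d=D["top"];P=pts(d)
for n,(u,v) in dict(c1=(320,218),c2=(340,214),c3=(360,211),ye=(326,257),br=(300,252),br2=(318,175),timer=(254,213),bottle=(291,144),stand=(220,235),post=(168,210)).items(): print(n,P[v,u].round(1),P[v-2:v+3,u-2:u+3,2].max().round(1))
hsv=cv2.cvtColor(d["image"],cv2.COLOR_RGB2HSV)
m=cv2.inRange(hsv,(100,120,40),(130,255,255));m[:,:285]=0;m[:,380:]=0
Z=P[...,2]
# rack deck
q=(m>0)&(abs(Z-66)<8);print("deck px",q.sum(),np.median(Z[q]))
pt=P[q][:,:2].astype(np.float32);r=cv2.minAreaRect(pt);print("deck",r)
# caps
for lo,hi in((74,105),(115,150)):
    k,l,s,c=cv2.connectedComponentsWithStats(((Z>lo)&(Z<hi)).astype(np.uint8))
    for i in range(1,k):
        if s[i,4]>25:
            a=P[l==i];print(lo,c[i].round(1),s[i,4],((a.max(0)+a.min(0))/2).round(1),np.ptp(a,axis=0).round(1))
S=D["scene"];
PS=pts(S)
for u,v in((237,142),(208,133),(222,146)): print(PS[v,u].round(1))
c=np.hstack([cv2.resize(S["image"][110:200,170:300],None,fx=3,fy=3,interpolation=3),cv2.resize(d["image"][180:270,145:275],None,fx=3,fy=3,interpolation=3)])
cv2.imwrite("pics/c.png",c[:,:,::-1])
```

```text
c1 [ 551.5 -155.6  133.4] 134.5
c2 [ 563.3 -218.1   90. ] 94.9
c3 [ 571.6 -272.8   89.2] 95.8
ye [ 451.2 -171.6  125.6] 129.2
br [ 463.9 -104.6  123.8] 129.1
br2 [ 664.2 -153.   125.7] 129.2
timer [565.3  13.8  89.8] 94.4
bottle [745.  -81.9 130.4] 133.9
stand [504.6 110.    1.2] 15.4
post [571.2 236.  124.3] 124.3
deck px 1033 66.60744534412024
deck ((561.8604125976562, -214.58868408203125), (60.67140579223633, 195.19483947753906), 10.06447696685791)
74 [475.2 119.8] 40 [ 825.3 -601.7   86.9] [ 9.7 26.1 22.5]
74 [440.7 124.6] 38 [ 810.4 -503.3   88.9] [ 8.7 26.2 21.3]
74 [288.8 146.9] 262 [751.6 -83.6  89.6] [58.1 58.1 30.4]
74 [421.2 187.7] 541 [ 640.5 -451.9   89.5] [294.2  61.   30.9]
74 [ 64.8 216.2] 289 [564.7 530.4  89.6] [112.6  91.3  30.8]
74 [254.1 212.2] 289 [568.1  13.8  90.4] [48.4 48.3 10.5]
74 [360.1 210.6] 159 [ 573.1 -273.9   85.6] [35.4 36.3 20.4]
74 [338.5 214.4] 153 [ 562.2 -214.2   86.3] [35.4 34.8 21.4]
74 [191.2 220.4] 96 [542.3 179.1  92.8] [40.  42.9 18.3]
115 [449.8 182.3] 2636 [ 658.9 -544.1  132.5] [327.9 246.4  34.9]
115 [454.6 136.7] 31 [ 761.9 -511.2  148.2] [18.6 31.   3.4]
115 [291.5 141.9] 93 [750.9 -83.1 125.7] [27.  24.1 19.6]
115 [446.5 144.4] 28 [ 743.  -486.6  147.8] [29.  26.2  4.3]
115 [320.6 171.4] 153 [ 674.2 -160.4  123.6] [34.2 34.1 15.1]
115 [ 52.7 211.2] 250 [570.4 540.3 132.6] [102.3  73.5  34.7]
115 [319.6 217.9] 158 [ 552.9 -156.5  126.1] [33.8 36.9 22. ]
115 [300.1 251.5] 159 [ 465.3 -105.1  123. ] [33.4 35.6 13.1]
115 [326.5 256.2] 158 [ 452.5 -172.9  122.7] [33.6 34.2 14.4]
[ 553.7 -145.6  131.6]
[ 574.2 -261.2   92.7]
[ 567.1 -198.2   91.3]
```

View pics/c.png

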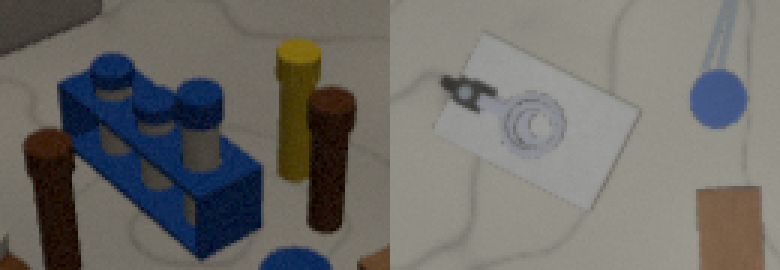

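Caps (px in the left crop): tall white-bodied (200,90); the two short ones are (110,75) and (152,100). Its top measures 131 mm, as expected for the rack floor at 6 mm plus 125, so the choice is confirmed. The right crop shows the stand rings at (530,123) and the clamp/post at (465,92). Next: measure the stand and get the hand-eye transform.

Run:
```python
from h import *
np.set_printoptions(suppress=True,precision=2)
w=get_image("wrist");print(w["hand_eye"],w["camera_matrix"])
D=pickle.load(open("d.pkl","rb"))
d=D["top"];P=pts(d);Z=P[...,2]
sub=np.zeros_like(Z,bool);sub[175:265,150:240]=1
q=sub&(Z>95)&(Z<118)&(np.hypot(P[...,0]-542,P[...,1]-179)<36)
a=P[q];c,r=cv2.minEnclosingCircle(a[:,:2].astype(np.float32));print("ring",c,r,q.sum(),np.median(a[:,2]))
from scipy.optimize import least_squares
q=sub&(Z>117);print("posttop",P[q].mean(0),np.ptp(P[q],axis=0),q.sum())
# base plate by white mask
h=cv2.cvtColor(d["image"],cv2.COLOR_RGB2HSV)
q=sub&(Z>7)&(Z<17);q=cv2.morphologyEx(q.astype(np.uint8),cv2.MORPH_OPEN,np.ones((3,3)))>0
print("base",q.sum(),cv2.minAreaRect(P[q][:,:2].astype(np.float32)))
```

```text
[[   0.     -0.96   -0.29   73.7 ]
 [   1.      0.      0.     -0.65]
 [  -0.     -0.29    0.96 -144.09]
 [   0.      0.      0.      1.  ]] [[276.19   0.   256.45]
 [  0.   276.19 189.39]
 [  0.     0.     1.  ]]
ring (544.4849853515625, 180.7176513671875) 32.503475189208984 184 110.45595478258622
posttop [544.58 106.22 770.39] [  47.31  202.88 1026.04] 52
base 1646 ((547.3934936523438, 186.04171752929688), (170.04090881347656, 109.27769470214844), 63.57040786743164)
```

Call:
servo_tool --rotation '[[0,0,0.036],[0,0,0.036],[0,0,0.036],[0,0,0.036]]' --slide '[[0.4,1,0],[0.4,1,0],[0.4,1,0],[0.4,1,0]]' --grip '[1,1,1,1]'

```text
clock: 0.65
position: [335.1, -368.1, 231.4]
ee_rot: [-0.319, 0.948, 0.0, 0.0]
contact_force: [0.2, -0.7, -0.0]
gripper_width: 85.3
grasp_force: 0.0
```

Call:
servo_tool --rotation '[[0,0,0.036],[0,0,0.036],[0,0,0.036],[0,0,0.036]]' --slide '[[0.4,1,0],[0.4,1,0],[0.4,1,0],[0.4,1,0]]' --grip '[1,1,1,1]'

```text
clock: 1.15
position: [415.3, -168.2, 231.4]
ee_rot: [-0.424, 0.906, 0.0, 0.0]
contact_force: [0.5, -0.4, -0.8]
gripper_width: 85.5
grasp_force: 0.0
```

Call:
servo_tool --rotation '[[0,0,0.036],[0,0,0.036],[0,0,0.036],[0,0,0.036]]' --slide '[[0.4,1,0],[0.4,1,0],[0.4,1,0],[0.4,1,0]]' --grip '[1,1,1,1]'

```text
clock: 1.65
position: [495.4, 32.1, 231.1]
ee_rot: [-0.523, 0.852, 0.0, -0.0]
contact_force: [-0.4, -0.6, -0.2]
gripper_width: 85.3
grasp_force: 0.0
```

Call:
servo_tool --rotation '[[0,0,0],[0,0,0],[0,0,0],[0,0,0]]' --slide '[[0.4,1,0],[0.4,1,0],[0.4,1,0],[0.4,1,0]]' --grip '[1,1,1,1]'

```text
clock: 2.15
position: [575.2, 232.3, 230.2]
ee_rot: [-0.523, 0.852, 0.0, -0.001]
contact_force: [0.6, 0.4, -0.1]
gripper_width: 85.4
grasp_force: 0.0
```

Call:
servo_tool --rotation '[[0,0,0],[0,0,0],[0,0,0],[0,0,0]]' --slide '[[0.015,0.07,-0.33],[0.015,0.07,-0.33],[0.015,0.07,-0.33],[0.015,0.07,-0.33]]' --grip '[1,1,1,1]'

```text
clock: 2.65
position: [578.9, 243.2, 168.0]
ee_rot: [-0.522, 0.853, -0.0, 0.002]
contact_force: [1.2, 0.0, -0.2]
gripper_width: 85.2
grasp_force: 0.0
```

```bash
cat >> h.py <<'E'
from scipy.spatial.transform import Rotation as Ro
def wrist(n):
    s=read_state();w=get_image("wrist");w["s"]=s;pickle.dump(w,open(n,"wb"));return w
def wcam(w):
    T=np.eye(4);T[:3,:3]=Ro.from_quat(w["s"]["ee_rot"]).as_matrix();T[:3,3]=w["s"]["position"]
    return T@w["hand_eye"]
def wpts(w):
    K=w["camera_matrix"];v,u=np.mgrid[:384,:512];z=w["depth"].astype(float)
    c=np.stack([(u-K[0][2])/K[0][0]*z,(v-K[1][2])/K[1][1]*z,z],-1);T=wcam(w)
    return c@T[:3,:3].T+T[:3,3]
def onplane(w,uv,h):
    uv=np.atleast_2d(uv).astype(float);K=w["camera_matrix"];T=wcam(w)
    r=np.c_[(uv[:,0]-K[0][2])/K[0][0],(uv[:,1]-K[1][2])/K[1][1],np.ones(len(uv))]@T[:3,:3].T
    return T[:3,3]+r*((h-T[2,3])/r[:,2])[:,None]
def circ(a):
    A=np.c_[2*a[:,:2],np.ones(len(a))];x=np.linalg.lstsq(A,(a[:,:2]**2).sum(1),rcond=None)[0]
    return x[:2],np.sqrt(x[2]+x[:2]@x[:2])
E
python3 - <<'E'
from h import *
np.set_printoptions(suppress=True,precision=1)
w=wrist("w1.pkl");P=wpts(w);Z=P[...,2];print(w["s"]["position"])
q=(np.hypot(P[...,0]-543,P[...,1]-180)<32)
h,e=np.histogram(Z[q],bins=np.arange(-5,135,3));print([(int(e[i]),int(h[i])) for i in range(len(h)) if h[i]])
cv2.imwrite("pics/d.png",cv2.resize(w["image"][30:230,150:370],None,fx=2.7,fy=2.7,interpolation=3)[:,:,::-1])
E
```

```text
[578.9 243.2 168. ]
[(10, 168), (13, 411), (46, 10), (49, 229), (52, 693), (79, 1), (82, 19), (85, 133), (88, 1301), (91, 5), (103, 19), (106, 105), (109, 2061), (112, 434)]
```

View pics/d.png

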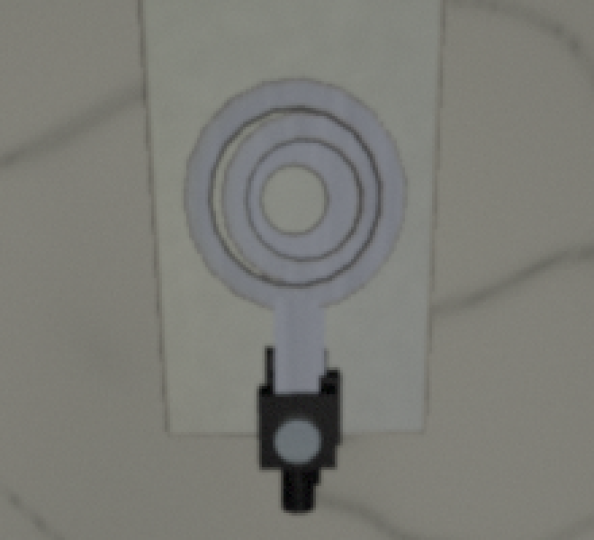

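The stand from above (crop px): top ring hole at (296,197), middle hole at (304,199), shifted to image right, last hole at (294,200), and post at (297,440). The last ring's top is about 52–54 mm. Next I fit circles.

Run:
```python
from h import *
np.set_printoptions(suppress=True,precision=2)
w=pickle.load(open("w1.pkl","rb"));P=wpts(w);Z=P[...,2]
roi=np.hypot(P[...,0]-543,P[...,1]-180)<40
def hole(m,h,n,rmax):
    # m: mask of things below the ring; centre component
    k,l,s,c=cv2.connectedComponentsWithStats(m.astype(np.uint8))
    b=cv2.findContours((l==l[104,259]).astype(np.uint8),0,1)[0]
    b=max(b,key=len)[:,0,:];a=onplane(w,b,h);c,r=circ(a);e=np.hypot(*(a[:,:2]-c).T)-r
    k=abs(e)<1.2;c,r=circ(a[k]);print(n,c,"dia",2*r,k.sum(),len(k),"rms",e[k].std());return c
ct=hole((Z<98)&roi,110,"top",0)
cm=hole((Z<75)&roi,88,"mid",0)
cl=hole((Z<35)&roi,53,"last",0)
print("heights",[np.median(Z[roi&(Z>a)&(Z<b)]).round(2) for a,b in((104,116),(82,96),(46,60),(8,18))])
yaw=np.radians(-26.4);X=np.array([np.cos(yaw),np.sin(yaw)]);Y=np.array([-X[1],X[0]])
for c in(cm,cl):print("stand offset",(c-ct)@X,(c-ct)@Y)
# intensity-based check
g=cv2.GaussianBlur(cv2.cvtColor(w["image"],cv2.COLOR_RGB2GRAY),(0,0),.7).astype(np.float32)
def radial(c0,h,r0):
    c=c0
    T=wcam(w);R=T[:3,:3];K=w["camera_matrix"];rv=cv2.Rodrigues(R.T)[0];tv=-R.T@T[:3,3]
    for _ in range(3):
        th=np.linspace(0,2*np.pi,120,endpoint=False);rs=np.arange(r0-3,r0+3,.1);pts=[]
        for t in th:
            L=np.c_[c[0]+rs*np.cos(t),c[1]+rs*np.sin(t),np.full(len(rs),h)]
            uv=cv2.projectPoints(L,rv,tv,np.array(K),None)[0][:,0].astype(np.float32)
            v=cv2.remap(g,uv[:,0].reshape(1,-1),uv[:,1].reshape(1,-1),1)[0];pts.append(L[v.argmin(),:2])
        pts=np.array(pts);c,r=circ(pts);e=abs(np.hypot(*(pts-c).T)-r);k=e<.8;c,r=circ(pts[k])
    return c,2*r,k.sum()
print(radial(ct,110,22),radial(cm,88,16.5),radial(cl,53,11))
```

```text
top [544.11 176.98] dia 41.9600067081796 175 175 rms 0.19428334890474488
mid [541.91 178.46] dia 31.2171712044652 118 118 rms 0.21747902169404854
last [544.12 177.06] dia 20.4651929916814 68 68 rms 0.26241625227150184
heights [np.float64(111.27), np.float64(89.16), np.float64(52.51), np.float64(13.44)]
stand offset -2.629797089380295 0.34120757447007083
stand offset -0.03223432209496136 0.06862125691427846
(array([544.15, 176.88]), np.float64(43.64960099800934), np.int64(120)) (array([541.84, 178.44]), np.float64(32.775163206608404), np.int64(120)) (array([544.07, 177.01]), np.float64(22.056730053673803), np.int64(120))
```

```bash
cat >> h.py <<'E'
def radial(w,c,h,r0):
    g=cv2.GaussianBlur(cv2.cvtColor(w["image"],cv2.COLOR_RGB2GRAY),(0,0),.7).astype(np.float32)
    T=wcam(w);R=T[:3,:3];rv=cv2.Rodrigues(R.T)[0];tv=-R.T@T[:3,3]
    for _ in range(4):
        rs=np.arange(r0-3,r0+3,.1);p=[]
        for t in np.linspace(0,2*np.pi,120,endpoint=False):
            L=np.c_[c[0]+rs*np.cos(t),c[1]+rs*np.sin(t),np.full(len(rs),h)]
            uv=cv2.projectPoints(L,rv,tv,np.array(w["camera_matrix"]),None)[0].astype(np.float32)
            p.append(L[cv2.remap(g,uv,None,1).ravel().argmin(),:2])
        p=np.array(p);c,r=circ(p);k=abs(np.hypot(*(p-c).T)-r)<.8;c,r=circ(p[k])
    return c.round(2),round(2*r,2),int(k.sum())
E
python3 - <<'E'
from h import *
w=wrist("w2.pkl");print(w["s"]["position"],w["s"]["ee_rot"],w["s"]["joint_vel"].round(3))
c=np.array([544.,177.])
for h,r in((110,22),(88,16.5),(52,11)):print(radial(w,c,h,r))
Z=wpts(w)[...,2];print([np.median(Z[(Z>a)&(Z<b)]).round(2) for a,b in((106,114),(84,94),(47,58))])
E
```

```text
[578.81872588 243.23616501 167.97489099] [-5.21766776e-01  8.53085348e-01 -4.41671052e-05  2.19515439e-03] [ 0.001  0.    -0.007 -0.005  0.005 -0.002]
(array([544.22, 176.9 ]), np.float64(43.63), 120)
(array([541.88, 178.47]), np.float64(32.8), 120)
(array([544.11, 177.07]), np.float64(22.14), 120)
[np.float64(111.46), np.float64(89.28), np.float64(52.13)]
```

Run:
```python
from h import *
s=read_state();print(s["joints"].round(3),s["position"],s["contact_force"],s["joint_efforts"].round(1),s["clock"])
```

```text
[ 0.656  0.436 -0.078  0.    -1.053 -1.129] [578.6202403  243.2209626  167.70041063] [ 0.26940992  0.1316666  -1.3647884 ] [  0.  -40.2  17.6   3.9   0.    0. ] 2.75
```

Call:
servo_tool --rotation '[[0,0,0],[0,0,0]]' --slide '[[0,0,0.1],[0,0,0.1]]' --grip '[1,1]'

```text
clock: 3.0
position: [579.0, 243.7, 188.3]
ee_rot: [-0.522, 0.853, 0.0, 0.003]
contact_force: [0.2, -1.3, 0.7]
gripper_width: 85.3
grasp_force: 0.0
```

Call:
servo_tool --rotation '[[0,0,0],[0,0,0]]' --slide '[[0,0,0],[0,0,0]]' --grip '[1,1]'

```text
clock: 3.25
position: [577.4, 243.0, 184.7]
ee_rot: [-0.522, 0.853, 0.0, -0.001]
contact_force: [0.4, 0.5, -0.4]
gripper_width: 85.5
grasp_force: 0.0
```

Call:
servo_tool --rotation '[[0,0,0],[0,0,0]]' --slide '[[0,0,0],[0,0,0]]' --grip '[1,1]'

```text
clock: 3.5
position: [577.6, 243.2, 184.9]
ee_rot: [-0.522, 0.853, -0.0, -0.0]
contact_force: [0.7, 0.2, -0.3]
gripper_width: 84.8
grasp_force: 0.0
```

Run:
```python
from h import *
for n in("w3.pkl","w4.pkl"):
    w=wrist(n);print(w["s"]["position"],w["s"]["ee_rot"].round(4))
    c=np.array([544.,177.])
    for h,r in((110,22),(88,16.5),(52,11)):print(radial(w,c,h,r))
    Z=wpts(w)[...,2];print([np.median(Z[(Z>a)&(Z<b)]).round(2) for a,b in((106,114),(84,94),(47,58))])
```

```text
[577.6319717  243.24886872 184.93018915] [-5.220e-01  8.529e-01 -0.000e+00 -4.000e-04]
(array([544.12, 176.93]), np.float64(43.71), 120)
(array([541.72, 178.5 ]), np.float64(32.81), 120)
(array([544.04, 177.08]), np.float64(22.23), 119)
[np.float64(111.42), np.float64(89.24), np.float64(51.91)]
[577.68638543 243.31062185 185.04056048] [-5.220e-01  8.529e-01 -0.000e+00 -2.000e-04]
(array([544.15, 176.98]), np.float64(43.71), 120)
(array([541.78, 178.54]), np.float64(32.81), 120)
(array([544.1 , 177.16]), np.float64(22.2), 120)
[np.float64(111.42), np.float64(89.3), np.float64(51.85)]
```

Call:
servo_tool --rotation '[[0,0,0.05],[0,0,0.05],[0,0,0.05],[0,0,0.05]]' --slide '[[0,0,0.2],[-0.1,-0.8,0.2],[-0.1,-0.8,0.2],[-0.1,-0.8,0.2]]' --grip '[1,1,1,1]'

```text
clock: 4.1
position: [557.0, 81.0, 225.6]
ee_rot: [-0.649, 0.761, -0.0, 0.0]
contact_force: [0.5, 0.2, 0.2]
gripper_width: 85.2
grasp_force: 0.0
```

Call:
servo_tool --rotation '[[0,0,0.053],[0,0,0.053],[0,0,0.053],[0,0,0.053],[0,0,0.053]]' --slide '[[-0.1,-0.82,0],[-0.1,-0.82,0],[-0.1,-0.82,0],[-0.1,-0.82,0],[-0.1,-0.82,0]]' --grip '[1,1,1,1,1]'

```text
clock: 4.72
position: [537.8, -80.7, 225.4]
ee_rot: [0.766, -0.643, 0.0, -0.0]
contact_force: [-0.4, 0.8, -0.3]
gripper_width: 85.3
grasp_force: 0.0
```

Run:
```python
from h import *
w=wrist("w5.pkl");print(w["s"]["position"],w["s"]["ee_rot"].round(4))
P=wpts(w);Z=P[...,2];q=(Z>118)&(Z<140)&(np.hypot(P[...,0]-552,P[...,1]+156)<26)
print(q.sum(),np.median(Z[q]))
b=max(cv2.findContours(q.astype(np.uint8),0,1)[0],key=len)[:,0];a=onplane(w,b,131);print(circ(a))
for h,lo,hi,c0 in((91,78,100,(562,-215)),):
    q=(Z>lo)&(Z<hi)&(np.hypot(P[...,0]-c0[0],P[...,1]-c0[1])<26);b=max(cv2.findContours(q.astype(np.uint8),0,1)[0],key=len)[:,0];print(circ(onplane(w,b,h)),np.median(Z[q]))
q=(Z>62)&(Z<72);q&=(w["image"][...,2]>1.5*w["image"][...,0]);print(cv2.minAreaRect(P[q][:,:2].astype(np.float32)))
save(w,"pics/e.png")
```

```text
[537.81812487 -80.65390701 225.35552396] [ 7.660e-01 -6.429e-01  0.000e+00 -1.000e-04]
1556 132.45203843268717
(array([ 553.16453824, -156.28662574]), np.float64(17.53264807119377))
(array([ 563.50906687, -214.33718297]), np.float64(17.99140957334694)) 92.27279231017849
((553.103271484375, -127.4935531616211), (73.16559600830078, 246.67648315429688), 5.129542350769043)
```

View pics/e.png

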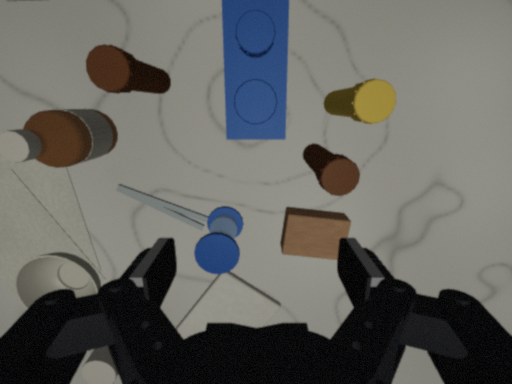

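Wrist view: the tall tube's cap is at (256,101), a short one at (255,32), with the timer (220,245), brown tubes (338,175) and (110,68), and the yellow tube (375,100). The measured cap centre is (553.2,-156.3) with a 35 mm diameter, so I go to grasp.

Call:
servo_tool --rotation '[[0,0,0],[0,0,0],[0,0,0],[0,0,0],[0,0,0]]' --slide '[[0.077,-0.378,0],[0.077,-0.378,0],[0.077,-0.378,-0.3],[0.077,-0.378,-0.3],[0.077,-0.378,-0.3]]' --grip '[1,1,1,1,1]'

```text
clock: 5.4
position: [554.4, -155.8, 167.0]
ee_rot: [0.767, -0.642, 0.001, -0.0]
contact_force: [-0.0, -0.1, -0.7]
gripper_width: 85.4
grasp_force: 0.0
```

Call:
servo_tool --rotation '[[0,0,0],[0,0,0],[0,0,0],[0,0,0],[0,0,0]]' --slide '[[0,0,-0.17],[0,0,-0.34],[0,0,-0.34],[0,0,-0.34],[0,0,-0.34]]' --grip '[1,1,1,1,1]'

```text
clock: 6.02
position: [554.7, -156.3, 99.7]
ee_rot: [0.766, -0.642, 0.002, -0.001]
contact_force: [0.0, 0.2, 0.2]
gripper_width: 85.5
grasp_force: 0.0
```

Call:
servo_tool --rotation '[[0,0,0],[0,0,0],[0,0,0],[0,0,0]]' --slide '[[-0.007,0,-0.01],[-0.007,0,-0.01],[-0.007,0,-0.01],[-0.007,0,-0.01]]' --grip '[1,0.2,0.2,0.2]'

```text
clock: 6.52
position: [551.8, -156.4, 95.3]
ee_rot: [0.766, -0.643, 0.0, 0.0]
contact_force: [0.6, -0.1, -0.2]
gripper_width: 51.5
grasp_force: 0.0
```

Call:
servo_tool --rotation '[[0,0,0],[0,0,0],[0,0,0],[0,0,0],[0,0,0],[0,0,0]]' --slide '[[0,0,0],[0,0,0],[0,0,0],[0,0,0],[0,0,0],[0,0,0]]' --grip '[-1,-1,-1,-1,-1,-1]'

```text
clock: 7.28
position: [552.0, -156.3, 95.5]
ee_rot: [0.766, -0.643, 0.0, -0.0]
contact_force: [0.8, 0.2, 0.8]
gripper_width: 33.9
grasp_force: 59.6
```

Call:
servo_tool --rotation '[[0,0,0],[0,0,0],[0,0,0],[0,0,0],[0,0,0],[0,0,0],[0,0,0]]' --slide '[[0,0,0.05],[0,0,0.15],[0,0,0.3],[0,0,0.45],[0,0,0.6],[0,0,0.72],[0,0,0.72]]' --grip '[-1,-1,-1,-1,-1,-1,-1]'

```text
clock: 8.15
position: [552.4, -156.4, 241.6]
ee_rot: [0.766, -0.643, 0.002, -0.001]
contact_force: [1.0, 0.6, -0.8]
gripper_width: 34.2
grasp_force: 59.9
```

Run:
```python
from h import *
d=get_image("scene");s=read_state();print(s["position"],s["contact_force"],s["gripper_width"])
cv2.imwrite("pics/f.png",cv2.resize(d["image"][60:240,150:340],None,fx=3,fy=3,interpolation=3)[:,:,::-1])
```

```text
[ 551.47418518 -156.1461165   239.80512085] [ 0.12680907  0.17166546 -0.69650924] 33.97153999098401
```

View pics/f.png

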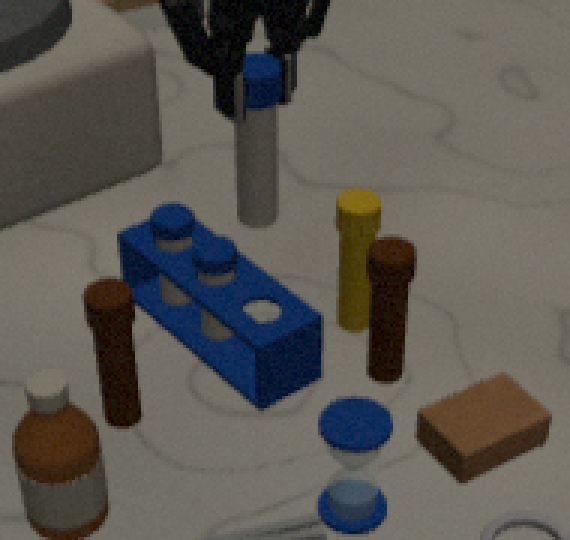

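The tube hangs straight in the gripper (crop 257,140) and both short tubes are still in the rack. Now I carry it to the stand.

Call:
servo_tool --rotation '[[0,0,-0.0515],[0,0,-0.0515],[0,0,-0.0515],[0,0,-0.0515],[0,0,-0.0515]]' --slide '[[-0.005,0.18,0],[-0.01,0.4,0],[-0.018,0.62,0],[-0.025,0.837,0],[-0.025,0.837,0]]' --grip '[-1,-1,-1,-1,-1]'

```text
clock: 8.82
position: [545.7, 13.3, 237.7]
ee_rot: [-0.654, 0.757, 0.001, -0.001]
contact_force: [0.3, -0.4, 0.1]
gripper_width: 33.8
grasp_force: 60.0
```

Call:
servo_tool --rotation '[[0,0,-0.0515],[0,0,-0.0515],[0,0,-0.0515],[0,0,-0.0515],[0,0,-0.0515],[0,0,-0.0515]]' --slide '[[-0.005,0.2,0],[-0.01,0.4,0],[-0.018,0.62,0],[-0.025,0.837,0],[-0.025,0.837,0],[-0.025,0.837,0]]' --grip '[-1,-1,-1,-1,-1,-1]'

```text
clock: 9.57
position: [541.3, 177.5, 238.3]
ee_rot: [-0.522, 0.853, -0.0, -0.001]
contact_force: [0.8, -0.0, -0.0]
gripper_width: 34.0
grasp_force: 60.0
```

Call:
servo_tool --rotation '[[0,0,0],[0,0,0]]' --slide '[[0,0,0],[0,0,0]]' --grip '[-1,-1]'

```text
clock: 9.82
position: [541.8, 177.4, 239.3]
ee_rot: [-0.521, 0.853, 0.0, -0.0]
contact_force: [-0.3, -0.3, -0.8]
gripper_width: 34.1
grasp_force: 60.0
```

Run:
```python
from h import *
w=wrist("w6.pkl");s=w["s"];print(s["position"],s["ee_rot"].round(4),s["contact_force"],s["wrist_torque"])
save(w,"pics/g.png")
```

```text
[541.79564146 177.40739528 239.31558567] [-5.213e-01  8.534e-01  0.000e+00 -1.000e-04] [-0.32047485 -0.33097024 -0.76192274] [-0.00121228  0.01646159 -0.00202995]
```

View pics/g.png

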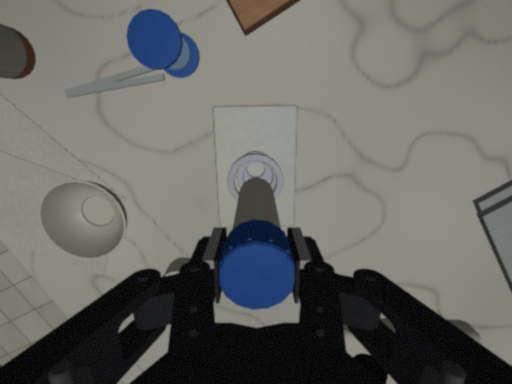

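The cap is at (257,265), centred between the pads. The tube's bottom end is near (256,180), over the rings at (256,178). I measure the tube's offset in the gripper.

Run:
```python
from h import *
w=pickle.load(open("w6.pkl","rb"));s=w["s"]
hs=cv2.cvtColor(w["image"],cv2.COLOR_RGB2HSV);m=cv2.inRange(hs,(100,140,60),(130,255,255));m[:205]=0
P=wpts(w);Z=P[...,2];print(np.percentile(Z[m>0],[5,50,95]))
zc=np.percentile(Z[m>0],60)
R=Ro.from_quat(s["ee_rot"])
top=(m>0)&(abs(Z-np.median(Z[m>0]))<4)
b=max(cv2.findContours(top.astype(np.uint8),0,1)[0],key=len)[:,0]
h=s["position"][2]+35.5
a=onplane(w,b,h);c,r=circ(a);k=abs(np.hypot(*(a[:,:2]-c).T)-r)<1;c,r=circ(a[k]);print(c,2*r,k.sum(),len(k),"world off",c-s["position"][:2])
# tube body: points between cap and bottom from depth
q=(Z>135)&(Z<235)&(np.hypot(P[...,0]-542,P[...,1]-177)<25)
v,u=np.nonzero(q);print(q.sum(),v.min(),v.max())
for z0 in(155,170,185,200,215):
    k=q&(abs(Z-z0)<6); 
    if k.sum()>5:
        # known radius 15 circle: nearest side points; fit centre
        p=P[k][:,:2];from scipy.optimize import least_squares
        o=least_squares(lambda c:np.hypot(*(p-c).T)-15,[542,177],loss="soft_l1");print(z0,k.sum(),o.x.round(2),abs(o.fun).mean().round(2))
```

```text
[275.19854016 276.36475685 277.28429429]
[542.27790609 176.90733315] 35.08066702617623 214 227 world off [ 0.48226463 -0.50006212]
1350 177 229
155 87 [542.92 177.45] 0.16
170 131 [542.87 177.42] 0.16
185 161 [542.81 177.42] 0.18
200 197 [542.74 177.42] 0.16
215 251 [542.72 177.44] 0.16
```

Call:
servo_tool --rotation '[[0,0,0],[0,0,0],[0,0,0],[0,0,0],[0,0,0],[0,0,0],[0,0,0],[0,0,0]]' --slide '[[-0.005,0.006,0],[-0.005,0.006,-0.05],[-0.005,0.006,-0.1],[-0.005,0.006,-0.15],[-0.005,0.006,-0.2],[-0.005,0.006,-0.24],[-0.005,0.006,-0.26],[-0.005,0.006,-0.26]]' --grip '[-1,-1,-1,-1,-1,-1,-1,-1]'

```text
clock: 10.88
position: [540.7, 179.7, 187.1]
ee_rot: [-0.522, 0.853, -0.0, -0.0]
contact_force: [0.2, -0.2, -0.6]
gripper_width: 34.1
grasp_force: 60.0
```

Call:
servo_tool --rotation '[[0,0,0],[0,0,0]]' --slide '[[0,0,0],[0,0,0]]' --grip '[-1,-1]'

```text
clock: 11.12
position: [540.9, 179.8, 187.7]
ee_rot: [-0.522, 0.853, -0.0, 0.0]
contact_force: [-0.2, 0.0, 0.1]
gripper_width: 34.2
grasp_force: 60.0
```

Call:
servo_tool --rotation '[[0,0,0],[0,0,0],[0,0,0],[0,0,0]]' --slide '[[0,-0.006,-0.02],[0,-0.006,-0.035],[0,-0.006,-0.035],[0,-0.006,-0.035]]' --grip '[-1,-1,-1,-1]'

```text
clock: 11.62
position: [540.8, 178.5, 180.3]
ee_rot: [-0.522, 0.853, -0.0, 0.0]
contact_force: [0.3, -0.1, 0.5]
gripper_width: 33.8
grasp_force: 60.0
```

Run:
```python
from h import *
s=read_state();print(s["position"],s["contact_force"])
```

```text
[540.79126311 178.5257814  180.31238462] [ 0.2526813  -0.13130754  0.53408567]
```

Call:
servo_tool --rotation '[[0,0,0],[0,0,0],[0,0,0],[0,0,0],[0,0,0],[0,0,0]]' --slide '[[0,0,-0.005],[0,0,-0.01],[0,0,-0.015],[0,0,-0.02],[0,0,-0.02],[0,0,-0.02]]' --grip '[-1,-1,-1,-1,-1,-1]'

```text
clock: 12.38
position: [540.8, 178.5, 176.3]
ee_rot: [-0.522, 0.853, -0.0, 0.0]
contact_force: [-0.2, 0.7, -1.3]
gripper_width: 34.1
grasp_force: 60.0
```

Call:
servo_tool --rotation '[[0,0,0],[0,0,0],[0,0,0],[0,0,0]]' --slide '[[0,0,-0.005],[0,0,-0.01],[0,0,-0.01],[0,0,-0.01]]' --grip '[-1,-1,-1,-1]'

```text
clock: 12.88
position: [540.8, 178.5, 174.3]
ee_rot: [-0.522, 0.853, -0.0, 0.0]
contact_force: [-0.3, -0.1, -0.3]
gripper_width: 34.0
grasp_force: 60.0
```

Call:
servo_tool --rotation '[[0,0,0],[0,0,0],[0,0,0],[0,0,0],[0,0,0]]' --slide '[[0,0,-0.005],[0,0,-0.01],[0,0,-0.015],[0,0,-0.015],[0,0,-0.015]]' --grip '[-1,-1,-1,-1,-1]'

```text
clock: 13.5
position: [540.8, 178.5, 171.3]
ee_rot: [-0.522, 0.853, 0.0, 0.0]
contact_force: [1.0, -0.9, -0.3]
gripper_width: 33.9
grasp_force: 60.0
```

Call:
servo_tool --rotation '[[0,0,0],[0,0,0],[0,0,0],[0,0,0],[0,0,0]]' --slide '[[0,0,-0.005],[0,0,-0.01],[0,0,-0.015],[0,0,-0.02],[0,0,-0.02]]' --grip '[-1,-1,-1,-1,-1]'

```text
clock: 14.12
position: [540.7, 178.5, 167.2]
ee_rot: [-0.522, 0.853, 0.0, -0.0]
contact_force: [-0.0, -0.3, 0.5]
gripper_width: 34.3
grasp_force: 60.0
```

Past the middle ring with no force. Now I descend to just above the last ring.

Call:
servo_tool --rotation '[[0,0,0],[0,0,0],[0,0,0],[0,0,0],[0,0,0],[0,0,0],[0,0,0],[0,0,0]]' --slide '[[0,0,-0.015],[0,0,-0.03],[0,0,-0.045],[0,0,-0.06],[0,0,-0.075],[0,0,-0.09],[0,0,-0.1],[0,0,-0.1]]' --grip '[-1,-1,-1,-1,-1,-1,-1,-1]'

```text
clock: 15.12
position: [540.6, 178.5, 147.1]
ee_rot: [-0.522, 0.853, 0.0, -0.0]
contact_force: [-0.4, -0.7, 0.1]
gripper_width: 34.5
grasp_force: 60.0
```

Call:
servo_tool --rotation '[[0,0,0],[0,0,0],[0,0,0],[0,0,0],[0,0,0],[0,0,0]]' --slide '[[0,0,-0.004],[0,0,-0.008],[0,0,-0.012],[0,0,-0.015],[0,0,-0.015],[0,0,-0.015]]' --grip '[-1,-1,-1,-1,-1,-1]'

```text
clock: 15.88
position: [540.8, 178.5, 144.3]
ee_rot: [-0.522, 0.853, -0.0, 0.0]
contact_force: [-0.5, -0.1, 0.4]
gripper_width: 33.7
grasp_force: 60.0
```

Bottom is at about 54.8. I feel down 1 mm at a time.

Call:
servo_tool --rotation '[[0,0,0],[0,0,0],[0,0,0],[0,0,0]]' --slide '[[0,0,-0.005],[0,0,-0.01],[0,0,-0.01],[0,0,-0.01]]' --grip '[-1,-1,-1,-1]'

```text
clock: 16.38
position: [540.8, 178.5, 142.3]
ee_rot: [-0.522, 0.853, -0.0, -0.0]
contact_force: [0.6, 0.3, -0.9]
gripper_width: 33.9
grasp_force: 60.0
```

Call:
servo_tool --rotation '[[0,0,0],[0,0,0],[0,0,0]]' --slide '[[0,0,-0.005],[0,0,-0.005],[0,0,-0.005]]' --grip '[-1,-1,-1]'

```text
clock: 16.75
position: [540.8, 178.5, 141.3]
ee_rot: [-0.522, 0.853, -0.0, -0.0]
contact_force: [-0.5, -0.2, -1.0]
gripper_width: 34.2
grasp_force: 60.0
```

Call:
servo_tool --rotation '[[0,0,0],[0,0,0],[0,0,0]]' --slide '[[0,0,-0.005],[0,0,-0.005],[0,0,-0.005]]' --grip '[-1,-1,-1]'

```text
clock: 17.12
position: [540.8, 178.5, 140.3]
ee_rot: [-0.522, 0.853, -0.0, -0.0]
contact_force: [0.3, -0.8, -0.7]
gripper_width: 33.9
grasp_force: 60.0
```

Call:
servo_tool --rotation '[[0,0,0],[0,0,0],[0,0,0]]' --slide '[[0,0,-0.005],[0,0,-0.005],[0,0,-0.005]]' --grip '[-1,-1,-1]'

```text
clock: 17.5
position: [540.8, 178.6, 139.6]
ee_rot: [-0.522, 0.853, -0.0, 0.0]
contact_force: [-0.2, 0.1, 1.5]
gripper_width: 34.1
grasp_force: 60.2
```

Call:
servo_tool --rotation '[[0,0,0],[0,0,0],[0,0,0]]' --slide '[[0,0,-0.004],[0,0,-0.004],[0,0,-0.004]]' --grip '[-1,-1,-1]'

```text
clock: 17.88
position: [540.9, 178.6, 138.8]
ee_rot: [-0.522, 0.853, -0.0, 0.0]
contact_force: [-0.5, -0.4, 3.3]
gripper_width: 34.1
grasp_force: 60.3
```

Call:
servo_tool --rotation '[[0,0,0],[0,0,0],[0,0,0],[0,0,0]]' --slide '[[0,0,-0.002],[0,0,-0.002],[0,0,-0.002],[0,0,-0.002]]' --grip '[-1,-1,-1,-1]'

```text
clock: 18.38
position: [540.9, 178.5, 138.3]
ee_rot: [-0.522, 0.853, -0.0, 0.0]
contact_force: [-0.7, 0.8, 4.5]
gripper_width: 34.0
grasp_force: 60.4
```

Call:
servo_tool --rotation '[[0,0,0],[0,0,0]]' --slide '[[0,0,0],[0,0,0]]' --grip '[-1,-1]'

```text
clock: 18.62
position: [540.9, 178.5, 138.2]
ee_rot: [-0.522, 0.853, -0.0, 0.0]
contact_force: [-0.1, 1.7, 4.7]
gripper_width: 33.9
grasp_force: 60.4
```

The press is about 5 N. Now I let go.

Call:
servo_tool --rotation '[[0,0,0],[0,0,0],[0,0,0],[0,0,0],[0,0,0],[0,0,0]]' --slide '[[0,0,0],[0,0,0],[0,0,0],[0,0,0],[0,0,0],[0,0,0]]' --grip '[0.0,0.3,0.6,0.8,0.8,0.8]'

```text
clock: 19.38
position: [540.7, 178.5, 138.1]
ee_rot: [-0.522, 0.853, 0.0, -0.0]
contact_force: [-0.6, -0.2, -0.0]
gripper_width: 76.8
grasp_force: 0.0
```

Call:
servo_tool --rotation '[[0,0,0],[0,0,0],[0,0,0],[0,0,0],[0,0,0],[0,0,0],[0,0,0]]' --slide '[[0,0,0.05],[0,0,0.15],[0,0,0.3],[0,0,0.45],[0,0,0.6],[0,0,0.6],[0,0,0.6]]' --grip '[0.8,0.8,0.8,0.8,0.8,0.8,0.8]'

```text
clock: 20.25
position: [540.3, 178.4, 257.9]
ee_rot: [-0.522, 0.853, 0.0, -0.0]
contact_force: [-0.0, 0.9, -0.9]
gripper_width: 77.2
grasp_force: 0.0
```

Run:
```python
from h import *
s=read_state();print(s["position"],s["contact_force"],s["gripper_width"])
d=get_image("scene");P=pts(d)
w=get_image("wrist")
cv2.imwrite("pics/i.png",np.hstack([cv2.resize(d["image"][180:330,250:400],(400,400),interpolation=3),cv2.resize(d["image"][100:290,150:340],(400,400),interpolation=3)])[:,:,::-1])
q=(np.hypot(P[...,0]-542,P[...,1]-178)<25)&(P[...,2]>150)&(P[...,2]<190);print(q.sum(),np.percentile(P[q][:,2],[50,90,99]))
t=q&(P[...,2]>168);print(P[t].mean(0))
```

```text
[540.30956609 178.37987258 257.86146095] [-0.01355802  0.8986918  -0.94175384] 77.24850811653978
439 [174.93492265 176.74878135 177.77258507]
[543.02640358 181.60666237 175.14823182]
```

View pics/i.png

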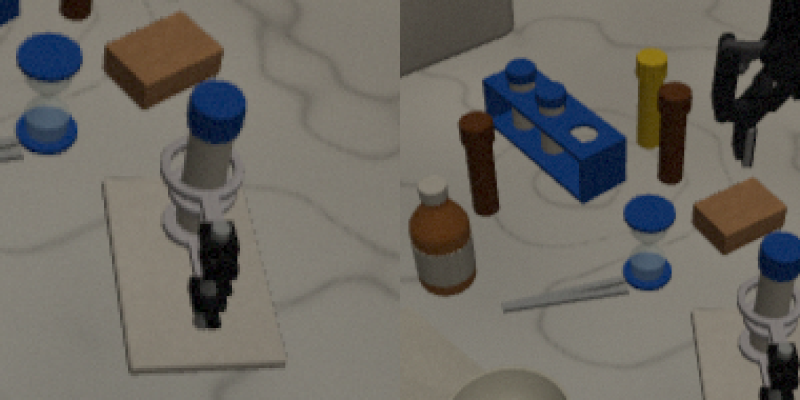

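The tube stands upright in the rings (crop 215,150). Its cap top is at 175–176 mm, which matches a ring at about 50.5 plus 125. Nothing else has moved, and the gripper is clear.

```bash
python3 -c "from bench import job_done; print(job_done())"
```

```text
the job is handed in; nothing more can be done
None
```

The tall tube stands upright in the ring stand, pressed to about 5 N on the last ring and released; in the camera views nothing else had moved, and the job is handed in at about 20 s.

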